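Separator board and second layer on the tea basket

ROBOT

A 6-joint arm with a two-finger parallel gripper is mounted at the origin on the work surface. World frame = base frame: x ahead of the robot, y to its left, z up, the work surface at z = 0. Lengths are in m, angles in rad, forces in N, time in s.
With the tool pointing down it reaches from about 0.35 to 0.925 m from the base axis. Payload 6.4 kg.
Tool frame: the origin (TCP) lies at the very end of the fingers, on their centre line; the grasp point (between the pads) lies env.pinch_z behind it (env.pinch_z is the distance from the TCP to the grasp point, in m); z points along the fingers, y is the line along which they close (so a half turn about z gives the same grasp; the last joint's range is limited). The gripper opens to 94 mm and grips with 3 to 60 N. Pads are 16 mm wide; open, the fingers measure 119 mm over their backs; the gripper's body (75 mm by 177 mm) begins 78 mm behind the grasp point.
Start: joints at [-1.339, 0.245, 1.558, -0, 1.339, -0.174], TCP at [0.257, -0.597, 0.205] pointing down, gripper open.
Joint ranges: [-3.13, 3.13], [-1.02, 2.26], [0.13, 2.54], [-0.95, 4.09], [0.21, 2.88], [-2.74, 2.74]. Speed limits (rad/s): [2.57, 2.57, 3.14, 3.14, 3.14, 3.14].

INTERFACE

Orientations are given as a unit quaternion [w, x, y, z].
In Python, from bench import env, vision, finder gives the robot as it stands.
- The arm moves only by the tool servo_tool, never from a script. Its argument "steps" is a list of rows, each an object of numbers: "dx", "dy", "dz": the shift along the tool's x, y, z scaled (see below); "wx", "wy", "wz": the turn, a rotation vector about the tool's x, y, z scaled (see below); "gripper": the opening, from 0 (shut) to 1 (fully open). In form: [{"dx": .., "dy": .., "dz": .., "wx": .., "wy": .., "wz": .., "gripper": ..}, ...]. A call has 1 to 5 rows; each row is the pose to reach, as a shift and turn from the pose commanded when the call began, along the tool's axes at that moment; what a row does not reach only later rows make up. The controller multiplies each number of a shift by 0.12 m and each number of a turn by pi/4 rad. A row lasts 1/10 s, in which the tool goes at most 50 mm and 8.59 degrees, less where a joint would pass 70% of its speed; a pose out of reach is approached as far as the arm can. A call with a number of a shift or a turn outside -1 to 1 is refused whole. A call with a gripper value outside its range is refused whole. The fingers move at their own pace and stop on an object; "force" is the grip in N (left out, the last holds). Time passes only in rows, so rows that repeat a pose let the fingers close. It gives the time, the measured TCP pose, the force, the opening and the grip force at its end, in the units of the state.
- env.get_obs(): the state, without advancing time (a new reading comes with each control period).
- vision.camera(name): name is "scene" or "top" or "wrist"; returns a dict with "frame" (420x560x3 uint8, red, green, blue), "range_z" (420x560 float32, m along the optical axis (not along the pixel's ray), 0 where there is no reading), "fx", "fy", "cx", "cy" (pixels), "extrinsics" (4x4, takes a point from camera to world coordinates). Camera axes: x right, y down, z forward; pixel columns grow to the right and rows downward; lengths in m; the calibration is good to about 2 mm. A picture is of the moment at which its call begins.
- env.job_done(): hands the job in; it is judged then, once.
Trained networks look in the newest picture that a camera, given by its name, has taken for a name from the list of things; names that differ only in an ending like _2 or _b are one class to them, and where a whole thing is asked for, a point or a joint stands for the part that bears it (a point fixed in the world has none). Each returns a list of dicts, best first, with "score" (0 to 1); they miss things now and then, are a little off and sometimes report something else, mostly with a low value. They report only what shows in the picture. A call takes as long as a camera call. They do not tell look-alikes from the thing itself.
- finder.boxes_of(camera, thing): "pixel" ([column, row] in pixels, amid what is visible of it).
- finder.regions_of(camera, thing): "mask" (420x560 bool, what is visible of it) and "pixel" ([column, row] in pixels, amid what is visible of it).
The state is a dict: "time": time; "q": joint angles; "qd": joint speeds; "joint_efforts": joint torques, N m; "eef_pos": TCP position; "eef_rot": TCP orientation; "ft_force": force on the tool from outside, world axes, zero at the start; "wrist_torque": the same for the moment, N m; "width": opening from 0.0 (shut) to 1.0 (fully open); "grip_force": force on a finger pad.
Only numpy, scipy, OpenCV 4.12 (cv2) and the standard library are available. Lean on these libraries where they do the work, as an engineer would, in place of code of your own. Each camera call takes 0.05 s, during which the arm holds its last target. There are 200 camera calls.

TASK

The upper basket already holds its first layer, two small cups standing mouth-down. Gently lay the notched wooden separator board level across both cups, so that each cup's foot is wholly under it, then gently set the upside-down glass bowl, still mouth-down, on the middle of the board. Leave the two cups where they stand, drop nothing, and do not disturb the other things.

Things in the scene. Friction and masses are not known exactly. Their poses are not given: they have to be found in the camera images.
- basket: stack of two slatted plastic baskets, blue below and white above, fixed to the table, 200 (own x) x 270 (own y) mm, rim 85 mm above the table. Origin: centre of the underside, on the table; z up. The floor of the upper (white) basket, on which the cups stand, is 50 mm above the origin; walls 6 mm thick.
- cup_a: handleless white ceramic cup standing mouth-down in the white basket, 52 mm high; its rim (below) is 66 mm across, its flat foot (the top face as it stands) 44 mm across. Origin: centre of the rim circle it stands on; z axis up through the foot, so the top face is 52 mm above the origin along z.
- cup_b: second cup, the same as cup_a, in the same row in the basket, 90 to 130 mm away centre to centre; same frame.
- board: flat separator board of pale wood lying on the table at the left or right of the baskets, 200 (own x) x 100 (own y) x 8 mm. In the middle of each long side a finger notch, 52 mm long and 21 mm deep, leaves a waist 58 mm wide (own y) at the centre, to be gripped there. Origin: centre of the underside; z up.
- bowl: footed clear glass bowl standing upside down on the table, on the other side of the baskets from the board. Rim (below) 88 mm across, whole height 64 mm; on top its straight cylindrical foot, 46 mm across and 20 mm high (from 44 to 64 mm above the rim plane), to be gripped there. Origin: centre of the rim circle it stands on; z up through the foot as long as it is mouth-down.
- flask: bystander: steel flask with screw lid, 72 mm across, 232 mm high, standing far right. Origin: centre of underside; z up.
- mug: bystander: white enamel mug, 82 mm across, 80 mm high, beyond the baskets. Origin: centre of underside.
- jar: bystander: amber glass jar with steel cap, 70 mm across, 100 mm high, far left. Origin: centre of underside.
- caddy: bystander: flat steel tea caddy 104 x 79 x 58 mm, far right. Origin: centre of underside.
- saucer: bystander: white saucer 120 mm across, 16 mm high, near the robot on the left. Origin: centre of underside.
- spoon: bystander: wooden spoon 190 mm long lying in the white basket beside the cups, along the basket's own y; lower than the cups. Origin: underside, near its middle.
Not all that is in view belongs to the job. Leave any pink or red look-alike of the bowl alone.

How it is judged:
On the way, in this order (a step that is already met when the one before it is completed fails the run):
1. the board lies level on both cups, each cup's foot wholly under it, let go (angle between board's own z axis and vertical below 0.06 rad and contact force between board and cup_a above 0.05 N and contact force between board and cup_b above 0.05 N and x of cup_a in the frame of board between -0.078 and 0.078 m and y of cup_a in the frame of board between -0.028 and 0.028 m and x of cup_b in the frame of board between -0.078 and 0.078 m and y of cup_b in the frame of board between -0.028 and 0.028 m and contact force between the fingers and board below 0.05 N), for 0.2 s.
2. the bowl stands mouth-down on the middle of the board, let go (angle between board's own z axis and vertical below 0.06 rad and contact force between board and cup_a above 0.05 N and contact force between board and cup_b above 0.05 N and x of cup_a in the frame of board between -0.078 and 0.078 m and y of cup_a in the frame of board between -0.028 and 0.028 m and x of cup_b in the frame of board between -0.078 and 0.078 m and y of cup_b in the frame of board between -0.028 and 0.028 m and angle between bowl's own z axis and vertical below 0.08 rad and contact force between bowl and board above 0.5 N and horizontal distance between bowl and board below 0.02 m and z of bowl in the frame of board between 0.004 and 0.014 m and contact force between the fingers and bowl below 0.05 N), for 0.2 s.
At the end, for the whole second after the job is handed in: Board on both cups, level to 0.06 rad, each cup centre within 78 mm along and 28 mm across of its centre; bowl mouth-down on it (0.08 rad), within 20 mm of its centre; cups upright (0.1 rad), within 20 mm of their start; board and bowl at rest and released (angle between board's own z axis and vertical below 0.06 rad and contact force between board and cup_a above 0.05 N and contact force between board and cup_b above 0.05 N and x of cup_a in the frame of board between -0.078 and 0.078 m and y of cup_a in the frame of board between -0.028 and 0.028 m and x of cup_b in the frame of board between -0.078 and 0.078 m and y of cup_b in the frame of board between -0.028 and 0.028 m and angle between bowl's own z axis and vertical below 0.08 rad and contact force between bowl and board above 0.5 N and horizontal distance between bowl and board below 0.02 m and z of bowl in the frame of board between 0.004 and 0.014 m and angle between each of cup_a, cup_b's own z axis and vertical below 0.1 rad and distance of each of cup_a, cup_b from where it was at the start of the episode below 0.02 m and linear speed of each of board, bowl below 0.02 m/s); the robot touches nothing.
It fails at once if the flask, mug, jar, caddy, saucer or spoon is pushed more than 30 mm or knocked over (distance of any of flask, mug, jar, caddy, saucer, spoon from where it was at the start of the episode above 0.03 m or angle between any of flask, mug, jar, caddy, saucer's own z axis and vertical above 0.5 rad).
It fails at once if a cup of the first layer is knocked over (angle between any of cup_a, cup_b's own z axis and vertical above 0.4 rad).
It fails at once if the bowl is dropped (moves faster than 0.45 m/s while not held) (contact force between the fingers and bowl below 0.05 N and linear speed of bowl above 0.45 m/s).
It fails at once if the board is dropped (moves faster than 0.45 m/s while not held) (contact force between the fingers and board below 0.05 N and linear speed of board above 0.45 m/s).
It also fails if it takes over 69 s, if anything falls off the work surface, if the arm or the gripper's body presses on something with over 40 N, if the wrist force passes 120 N, or if a joint passes its speed limit or range.

## Working session

There is one attempt and no reset: what is moved stays moved. The work goes in short steps, Python scripts to look and compute and a tool call to move; the robot and the scene stay as the last step left them, time stands still between calls to the robot, and variables do not carry over. Pictures are saved under pics/ and viewed, at most 10 in all, crops included, and the job is handed in when it is done.

Besides the shell and the picture viewer there is one more tool, called after "Call:" as a command line: name --argument value ..., lists and objects as JSON in quotes. servo_tool: Moves the arm, as the interface text tells. Shifts and turns lie within -1 to 1; 1 stands for 0.12 m of shift or pi/4 rad of turn. Its arguments: {"type":"object","properties":{"steps":{"type":"array","items":{"type":"object","properties":{"dx":{"type":"number"},"dy":{"type":"number"},"dz":{"type":"number"},"wx":{"type":"number"},"wy":{"type":"number"},"wz":{"type":"number"},"gripper":{"type":"number"}}}},"force":{"type":"number"}},"required":["steps"]}

```bash
mkdir -p pics
cat > h.py <<'E'
import numpy as np, cv2
from bench import env, vision, finder
def cloud(c):
    z=c["range_z"]; v,u=np.mgrid[:z.shape[0],:z.shape[1]]
    P=np.stack([(u-c["cx"])/c["fx"]*z,(v-c["cy"])/c["fy"]*z,z],-1)
    E=np.array(c["extrinsics"]); W=P@E[:3,:3].T+E[:3,3]; W[z<=0]=np.nan
    return W
def save(c,n): cv2.imwrite("pics/"+n+".png",c["frame"][:,:,::-1])
E
python3 - <<'E'
from h import *
np.set_printoptions(precision=4,suppress=True)
print(env.pinch_z, {k:env.get_obs()[k] for k in("time","eef_pos","eef_rot","width")})
ims=[]
for n in("top","scene"):
    c=vision.camera(n); W=cloud(c); ims.append(c["frame"]); print(n,np.array(c["extrinsics"]).round(3).tolist(),c["fx"])
    np.savez(n,W=W,f=c["frame"],E=c["extrinsics"],K=[c["fx"],c["fy"],c["cx"],c["cy"]])
    for t in("board","bowl","cup_a","basket","spoon","flask","mug","jar","caddy","saucer"):
        for r in finder.regions_of(n,t)[:3]:
            m=r["mask"]; p=W[m]; p=p[~np.isnan(p[:,0])]
            if len(p): print(n,t,round(r["score"],2),np.round(r["pixel"]),m.sum(),"med",np.median(p,0),"lo",np.percentile(p,3,0),"hi",np.percentile(p,97,0))
cv2.imwrite("pics/top.png",ims[0][:,:,::-1]); cv2.imwrite("pics/scene.png",ims[1][:,:,::-1])
E
```

```text
0.0188 {'time': 0.0, 'eef_pos': array([ 0.2564, -0.5966,  0.2044]), 'eef_rot': array([-0.001 ,  0.9795,  0.2015, -0.    ]), 'width': 1.0000750647779675}
top [[-0.024, -0.987, 0.159, 0.385], [-1.0, 0.027, 0.012, 0.03], [-0.016, -0.159, -0.987, 1.179], [0.0, 0.0, 0.0, 1.0]] 470.63437149704333
top board 0.63 [421. 237.] 2930 med [ 0.5069 -0.3094  0.0078] lo [ 0.417  -0.3742  0.0031] hi [ 0.602  -0.2455  0.012 ]
top board 0.3 [264. 211.] 564 med [0.5589 0.0803 0.0989] lo [0.536  0.0537 0.0545] hi [0.5858 0.1077 0.1051]
top board 0.28 [310. 213.] 553 med [ 0.553  -0.0355  0.0992] lo [ 0.5304 -0.0638  0.0553] hi [ 0.5799 -0.0097  0.1051]
top bowl 0.86 [127. 215.] 949 med [0.5751 0.415  0.0384] lo [0.5426 0.3869 0.0052] hi [0.6143 0.4543 0.0674]
top bowl 0.82 [174. 250.] 963 med [0.4872 0.3017 0.0384] lo [0.4537 0.2719 0.0072] hi [0.5255 0.3439 0.0676]
top bowl 0.78 [167. 303.] 1050 med [0.357  0.3215 0.0381] lo [0.3203 0.2918 0.003 ] hi [0.3937 0.3654 0.0676]
top cup_a 0.85 [264. 211.] 563 med [0.5583 0.0806 0.0989] lo [0.5361 0.0538 0.0532] hi [0.5859 0.1077 0.1051]
top cup_a 0.65 [312. 2
[... 2192 characters left out ...]

scene spoon 0.32 [251. 201.] 706 med [ 0.5744 -0.0316  0.0891] lo [ 0.5415 -0.0571  0.0534] hi [ 0.5883 -0.0089  0.1045]
scene flask 0.88 [127. 241.] 2700 med [ 0.7638 -0.2277  0.1361] lo [ 0.7247 -0.2633  0.0095] hi [ 0.7778 -0.215   0.2286]
scene mug 0.76 [299. 300.] 2057 med [0.7557 0.1175 0.0398] lo [0.7337 0.0794 0.0038] hi [0.8111 0.1736 0.0812]
scene jar 0.91 [408. 285.] 1606 med [0.7037 0.3188 0.0835] lo [0.663  0.2897 0.0109] hi [0.7194 0.3499 0.1025]
scene caddy 0.73 [ 84. 221.] 1568 med [ 0.7055 -0.3908  0.0578] lo [ 0.6338 -0.4279  0.0115] hi [ 0.7329 -0.3538  0.0611]
scene caddy 0.65 [406. 221.] 1111 med [0.5107 0.3089 0.037 ] lo [0.4762 0.2742 0.0056] hi [0.5318 0.3466 0.0669]
```

View pics/top.png

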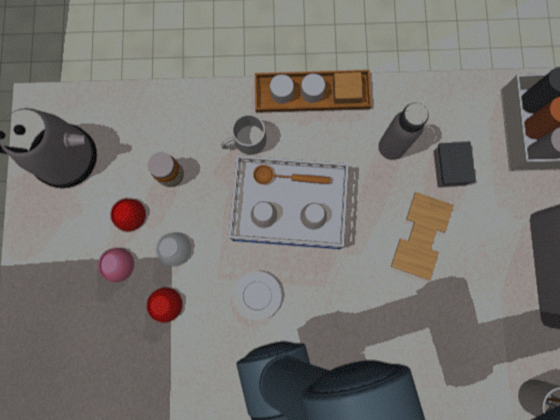

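View pics/scene.png

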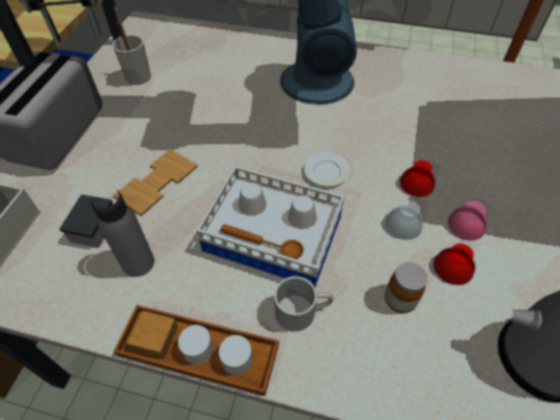

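The top view shows the board at about (421,237), the cups at (264,213) and (314,214), and the clear bowl at (174,250) with red and pink look-alikes around it. The scene view has the clear bowl at (406,222) and the board at (157,181). Next I fit the poses in both views.

```bash
cat > fit.py <<'E'
from h import *
np.set_printoptions(precision=4,suppress=True)
from scipy.optimize import minimize
B=[(x,y) for x in(-100,100) for y in(-50,50)]
def boardfit(xy):
    r=cv2.minAreaRect((xy*1000).astype(np.float32)); box=cv2.boxPoints(r)/1000
    e1=box[1]-box[0]; e2=box[2]-box[1]; l=e1 if np.linalg.norm(e1)>np.linalg.norm(e2) else e2
    return np.array(r[0])/1000, np.array(r[1])/1000, np.degrees(np.arctan2(l[1],l[0]))%180
def circ(xy):
    (c,r)=cv2.minEnclosingCircle((xy*1000).astype(np.float32)); return np.array(c)/1000,r/1000
if __name__=="__main__":
  for n in("top","scene"):
    d=np.load(n+".npz"); W=d["W"]; f=d["f"].astype(int)
    x,y,z=W[...,0],W[...,1],W[...,2]
    m=(abs(x-.51)<.14)&(abs(y+.31)<.1)&(z<.03)&(f[...,0]-f[...,2]>45)
    k=cv2.morphologyEx(m.astype(np.uint8),cv2.MORPH_OPEN,np.ones((2,2)))>0
    print(n,"board",boardfit(W[k][:,:2]),np.median(W[k],0),W[k].mean(0))
    for nm,cx,cy,h in(("cupA",.565,.08,.098),("cupB",.56,-.035,.098),("bowl",.49,.305,.058)):
        m=(np.hypot(x-cx,y-cy)<.045)&(z>h)
        print(n,nm,circ(W[m][:,:2]),W[m].mean(0),np.median(z[m]),m.sum())
    m=(z>.079)&(z<.092)&(x>.46)&(x<.73)&(abs(y-.02)<.17)&~((np.hypot(x-.563,y-.08)<.04)|(np.hypot(x-.56,y+.035)<.04))
    print(n,"rim",boardfit(W[m][:,:2]),np.median(z[m]))
    for nm,cx,cy in (("red1",.59,.42),("pink",.46,.45),("red2",.37,.325)):
        m=(np.hypot(x-cx,y-cy)<.06)&(z>.058); print(nm,W[m].mean(0))
E
python3 fit.py
```

```text
top board (array([ 0.5063, -0.3148]), array([0.0998, 0.2007]), np.float32(157.699)) [nan nan nan] [nan nan nan]
top cupA (array([0.5658, 0.0821]), 0.023331453323364258) [0.565  0.0815 0.102 ] 0.1019397479891806 297
top cupB (array([ 0.5583, -0.038 ]), 0.023590707778930665) [ 0.5581 -0.0379  0.102 ] 0.10203882609806603 302
top bowl (array([0.4915, 0.3112]), 0.023356313705444335) [0.4912 0.3112 0.0649] 0.06508532422775581 302
top rim (array([0.5937, 0.0199]), array([0.2699, 0.201 ]), np.float32(84.029274)) 0.08458776444597116
red1 [0.5815 0.4269 0.0648]
pink [0.4561 0.4537 0.0649]
red2 [0.3554 0.3317 0.0649]
scene board (array([ 0.5875, -0.3268]), array([0.3468, 0.1194]), np.float32(14.49076)) [nan nan nan] [nan nan nan]
scene cupA (array([0.5656, 0.0822]), 0.02424662971496582) [0.5674 0.0823 0.1023] 0.10245341624400545 298
scene cupB (array([ 0.5607, -0.038 ]), 0.024295812606811525) [ 0.5604 -0.0372  0.1022] 0.10228150737679009 276
scene bowl (array([0.4915, 0.3135]), 0.025138837814331055) [0.493  0.3114 0.0649] 0.06528962662932469 305
scene rim (array([0.5932, 0.0197]), array([0.271 , 0.2025]), np.float32(84.06501)) 0.08470990308905546
red1 [0.5831 0.4269 0.065 ]
pink [0.458  0.4537 0.0649]
red2 [0.3571 0.3318 0.0649]
```

```bash
cat > plan.py <<'E'
# usage: plan.py x,y,z,psi ...  -> per-call row numbers (tool x yaw psi, tool straight down)
import sys; from h import *
from scipy.spatial.transform import Rotation as R
def down(p): return R.from_euler("z",p,degrees=True)*R.from_euler("x",180,degrees=True)
o=env.get_obs(); q=o["eef_rot"]; P=np.array(o["eef_pos"]); Q=R.from_quat([q[1],q[2],q[3],q[0]])
x=Q.as_matrix()[:,0]; print("t",round(o["time"],2),"pos",P.round(4),"psi",np.degrees(np.arctan2(x[1],x[0])).round(2),"q",np.degrees(o["q"]).round(0),"w",round(o["width"],3),"F",np.round(o["ft_force"],2))
for a in sys.argv[1:]:
    t=np.array([float(v) for v in a.split(",")]); T=down(t[3])
    print(a,(Q.inv().apply(t[:3]-P)/.12).round(3),((Q.inv()*T).as_rotvec()/(np.pi/4)).round(3)); P,Q=t[:3],T
E
python3 plan.py .31,-.49,.22,8 .40,-.40,.22,-10 .47,-.335,.22,-22.3
```

```text
t 1.1 pos [ 0.2566 -0.5972  0.2054] psi 23.25 q [-77.  14.  89.   0.  77. -10.] w 0.995 F [-0.02 -1.26  0.04]
.31,-.49,.22,8 [ 0.761 -0.645 -0.121] [-0.    -0.     0.339]
.40,-.40,.22,-10 [ 0.847 -0.638 -0.   ] [-0.  -0.   0.4]
.47,-.335,.22,-22.3 [ 0.48  -0.635 -0.   ] [ 0.    -0.     0.273]
```

Call:
servo_tool --steps '[{"dx": 0.38, "dy": -0.32, "dz": -0.12, "wz": 0.17, "gripper": 1}, {"dx": 0.76, "dy": -0.645, "dz": -0.12, "wz": 0.34, "gripper": 1}, {"dx": 0.76, "dy": -0.645, "dz": -0.12, "wz": 0.34, "gripper": 1}, {"dx": 0.76, "dy": -0.645, "dz": -0.12, "wz": 0.34, "gripper": 1}]'

```text
$.steps[0]: bad value
```

Call:
servo_tool --steps '[{"dx": 0.42, "dy": -0.32, "wz": 0.2, "gripper": 1}, {"dx": 0.85, "dy": -0.64, "wz": 0.4, "gripper": 1}, {"dx": 0.85, "dy": -0.64, "wz": 0.4, "gripper": 1}, {"dx": 0.85, "dy": -0.64, "wz": 0.4, "gripper": 1}]'

```text
$.steps[0]: bad value
```

Call:
servo_tool --steps '[{"dx": 0.25, "dy": -0.32, "wz": 0.14, "gripper": 1}, {"dx": 0.48, "dy": -0.635, "wz": 0.273, "gripper": 1}, {"dx": 0.48, "dy": -0.635, "wz": 0.273, "gripper": 1}, {"dx": 0.48, "dy": -0.635, "wz": 0.273, "gripper": 1}, {"dx": 0.48, "dy": -0.635, "wz": 0.273, "gripper": 1}]'

```text
$.steps[0]: bad value
```

```bash
cat > wb.py <<'E'
from fit import *
c=vision.camera("wrist"); save(c,"w1"); W=cloud(c); f=c["frame"].astype(int)
x,y,z=np.nan_to_num(W,nan=9).transpose(2,0,1)
m=(abs(x-.51)<.14)&(abs(y+.31)<.14)&(z<.03)&(z>.004)
n,l,s,_=cv2.connectedComponentsWithStats(m.astype(np.uint8)); k=l==1+np.argmax(s[1:,4])
print("board",boardfit(W[k][:,:2]),W[k].mean(0),k.sum(),W[k].min(0),W[k].max(0))
E
python3 wb.py; python3 plan.py .506,-.315,.10,-22.3 .506,-.315,.003,-22.3
```

```text
t 1.15 pos [ 0.2566 -0.5972  0.2054] psi 23.25 q [-77.  14.  89.  -0.  77. -10.] w 0.997 F [ 0.1  -0.26  0.97]
.506,-.315,.10,-22.3 [ 2.838 -1.34   0.879] [-0.     0.     1.012]
.506,-.315,.003,-22.3 [ 0.    -0.     0.808] [0. 0. 0.]Traceback (most recent call last):
  File "wb.py", line 5, in <module>
    n,l,s,_=cv2.connectedComponentsWithStats(m.astype(np.uint8)); k=l==1+np.argmax(s[1:,4])
                                                                         ~~~~~~~~~^^^^^^^^^
    return _wrapfunc(a, 'argmax', axis=axis, out=out, **kwds)
    return bound(*args, **kwds)
ValueError: attempt to get argmax of an empty sequence
```

View pics/w1.png

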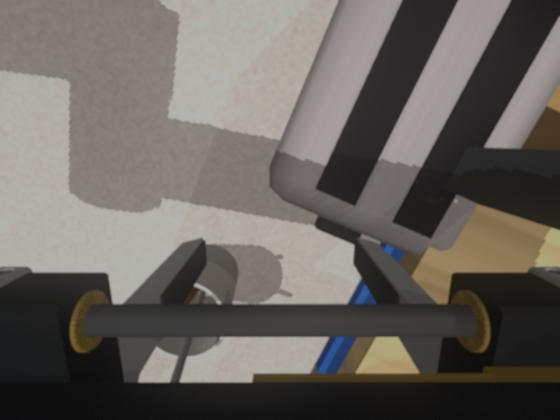

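The wrist view shows the toaster up and to the right and a utensil pot at lower left, with no board in sight. The move was refused because some keys were missing, so I'll send full rows.

Call:
servo_tool --steps '[{"dx": 0.1, "dy": -0.1, "dz": -0.3, "wx": 0, "wy": 0, "wz": 0.0, "gripper": 1}, {"dx": 0.38, "dy": -0.32, "dz": -0.4, "wx": 0, "wy": 0, "wz": 0.17, "gripper": 1}, {"dx": 0.76, "dy": -0.645, "dz": -0.4, "wx": 0, "wy": 0, "wz": 0.34, "gripper": 1}, {"dx": 0.76, "dy": -0.645, "dz": -0.4, "wx": 0, "wy": 0, "wz": 0.34, "gripper": 1}, {"dx": 0.76, "dy": -0.645, "dz": -0.4, "wx": 0, "wy": 0, "wz": 0.34, "gripper": 1}]'

```text
time: 1.65
eef_pos: [0.3105, -0.4891, 0.2537]
eef_rot: [0.0, 0.997, 0.071, -0.0]
ft_force: [-0.7, -0.4, -1.1]
width: 0.998
grip_force: 0.0
```

Call:
servo_tool --steps '[{"dx": 0.42, "dy": -0.32, "dz": 0, "wx": 0, "wy": 0, "wz": 0.2, "gripper": 1}, {"dx": 0.85, "dy": -0.64, "dz": 0, "wx": 0, "wy": 0, "wz": 0.4, "gripper": 1}, {"dx": 0.85, "dy": -0.64, "dz": 0, "wx": 0, "wy": 0, "wz": 0.4, "gripper": 1}, {"dx": 0.85, "dy": -0.64, "dz": 0, "wx": 0, "wy": 0, "wz": 0.4, "gripper": 1}]'

```text
time: 2.05
eef_pos: [0.4018, -0.3989, 0.2532]
eef_rot: [-0.0, 0.996, -0.086, 0.0]
ft_force: [-0.2, -0.7, -1.4]
width: 1.001
grip_force: 0.0
```

Call:
servo_tool --steps '[{"dx": 0.25, "dy": -0.32, "dz": 0, "wx": 0, "wy": 0, "wz": 0.14, "gripper": 1}, {"dx": 0.48, "dy": -0.635, "dz": 0, "wx": 0, "wy": 0, "wz": 0.273, "gripper": 1}, {"dx": 0.48, "dy": -0.635, "dz": 0, "wx": 0, "wy": 0, "wz": 0.273, "gripper": 1}, {"dx": 0.48, "dy": -0.635, "dz": 0, "wx": 0, "wy": 0, "wz": 0.273, "gripper": 1}, {"dx": 0.48, "dy": -0.635, "dz": 0, "wx": 0, "wy": 0, "wz": 0.273, "gripper": 1}]'

```text
time: 2.55
eef_pos: [0.4692, -0.3367, 0.2532]
eef_rot: [0.0, 0.981, -0.194, -0.0]
ft_force: [0.4, -0.8, -0.1]
width: 1.001
grip_force: 0.0
```

```bash
python3 wb.py; python3 plan.py .506,-.315,.10,-22.3 .506,-.315,.003,-22.3
```

```text
board (array([ 0.5087, -0.3112]), array([0.1002, 0.2002]), np.float32(158.68097)) [ 0.5145 -0.3137  0.0065] 9030 [ 0.3992 -0.3932  0.004 ] [ 0.619  -0.2296  0.0094]
t 2.6 pos [ 0.4692 -0.3367  0.2532] psi -22.42 q [-47.   2.  97.  -0.  80.  66.] w 0.999 F [-0.54 -0.01 -0.3 ]
.506,-.315,.10,-22.3 [ 0.215 -0.284  1.277] [ 0.     0.001 -0.003]
.506,-.315,.003,-22.3 [ 0.    -0.     0.808] [0. 0. 0.]
```

View pics/w1.png

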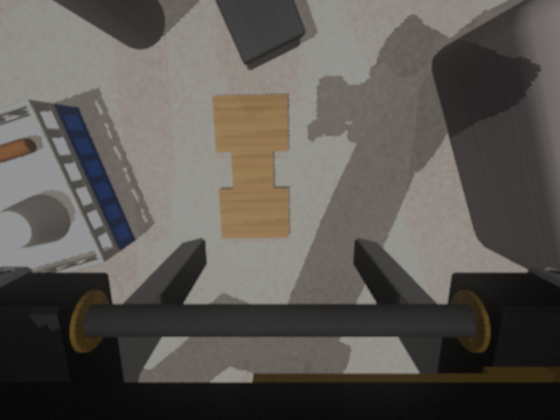

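The wrist view shows the board whole and unobstructed, with its waist at about (252,170). That agrees with the top view to 4 mm. I'll descend on the mean (0.5075, -0.313, ψ -21.8).

```bash
python3 plan.py .5075,-.313,.14,-21.8 .5075,-.313,.06,-21.8 .5075,-.313,.003,-21.8
```

```text
t 2.6 pos [ 0.4692 -0.3367  0.2532] psi -22.42 q [-47.   2.  97.  -0.  80.  66.] w 0.999 F [-0.54 -0.01 -0.3 ]
.5075,-.313,.14,-21.8 [ 0.221 -0.304  0.943] [ 0.     0.001 -0.014]
.5075,-.313,.06,-21.8 [ 0.    -0.     0.667] [0. 0. 0.]
.5075,-.313,.003,-21.8 [ 0.    -0.     0.475] [0. 0. 0.]
```

Call:
servo_tool --steps '[{"dx": 0.22, "dy": -0.304, "dz": 0.3, "wx": 0, "wy": 0, "wz": -0.014, "gripper": 1}, {"dx": 0.22, "dy": -0.304, "dz": 0.6, "wx": 0, "wy": 0, "wz": -0.014, "gripper": 1}, {"dx": 0.22, "dy": -0.304, "dz": 0.943, "wx": 0, "wy": 0, "wz": -0.014, "gripper": 1}, {"dx": 0.22, "dy": -0.304, "dz": 0.943, "wx": 0, "wy": 0, "wz": -0.014, "gripper": 1}]'

```text
time: 3.0
eef_pos: [0.5044, -0.3093, 0.1338]
eef_rot: [-0.003, 0.982, -0.189, -0.005]
ft_force: [-0.6, 0.4, -1.1]
width: 0.996
grip_force: 0.0
```

Call:
servo_tool --steps '[{"dx": 0, "dy": 0, "dz": 0.25, "wx": 0, "wy": 0, "wz": 0, "gripper": 1}, {"dx": 0, "dy": 0, "dz": 0.5, "wx": 0, "wy": 0, "wz": 0, "gripper": 1}, {"dx": 0, "dy": 0, "dz": 0.667, "wx": 0, "wy": 0, "wz": 0, "gripper": 1}, {"dx": 0, "dy": 0, "dz": 0.667, "wx": 0, "wy": 0, "wz": 0, "gripper": 1}]'

```text
time: 3.4
eef_pos: [0.507, -0.3116, 0.0593]
eef_rot: [-0.001, 0.982, -0.189, -0.001]
ft_force: [-1.3, 0.1, -0.7]
width: 1.005
grip_force: 0.0
```

```bash
python3 plan.py .5075,-.313,.003,-21.8
python3 - <<'E'
from h import *
c=vision.camera("wrist"); save(c,"w2")
E
```

```text
t 3.4 pos [ 0.507  -0.3116  0.0593] psi -21.78 q [-42.  17. 102.  -0.  61.  69.] w 1.005 F [-1.26  0.12 -0.7 ]
.5075,-.313,.003,-21.8 [0.009 0.01  0.469] [-0.001  0.004  0.   ]
```

View pics/w2.png

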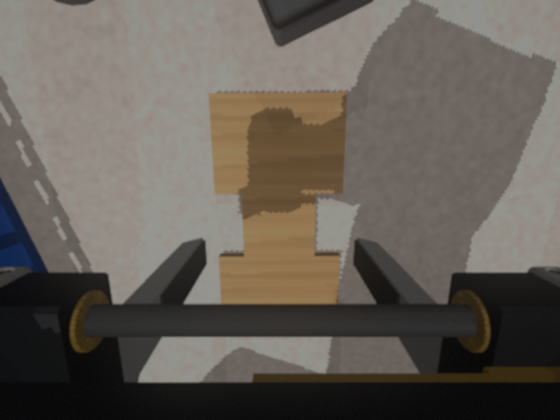

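The waist (columns 243–316) is centred between the fingers. I'll descend and grip.

Call:
servo_tool --steps '[{"dx": 0.009, "dy": 0.01, "dz": 0.2, "wx": 0, "wy": 0, "wz": 0, "gripper": 1}, {"dx": 0.009, "dy": 0.01, "dz": 0.35, "wx": 0, "wy": 0, "wz": 0, "gripper": 1}, {"dx": 0.009, "dy": 0.01, "dz": 0.44, "wx": 0, "wy": 0, "wz": 0, "gripper": 1}, {"dx": 0.009, "dy": 0.01, "dz": 0.47, "wx": 0, "wy": 0, "wz": 0, "gripper": 1}, {"dx": 0.009, "dy": 0.01, "dz": 0.47, "wx": 0, "wy": 0, "wz": 0, "gripper": 1}]'

```text
time: 3.95
eef_pos: [0.5096, -0.3135, 0.0049]
eef_rot: [0.0, 0.982, -0.188, 0.001]
ft_force: [0.3, 0.3, -0.3]
width: 1.0
grip_force: 0.0
```

Call:
servo_tool --steps '[{"dx": 0, "dy": 0, "dz": 0, "wx": 0, "wy": 0, "wz": 0, "gripper": 0.5}, {"dx": 0, "dy": 0, "dz": 0, "wx": 0, "wy": 0, "wz": 0, "gripper": 0.4}, {"dx": 0, "dy": 0, "dz": 0, "wx": 0, "wy": 0, "wz": 0, "gripper": 0.4}, {"dx": 0, "dy": 0, "dz": 0, "wx": 0, "wy": 0, "wz": 0, "gripper": 0.4}, {"dx": 0, "dy": 0, "dz": 0, "wx": 0, "wy": 0, "wz": 0, "gripper": 0.4}]' --force 25

```text
time: 4.45
eef_pos: [0.5092, -0.3127, 0.004]
eef_rot: [-0.0, 0.982, -0.188, 0.0]
ft_force: [-0.1, -1.3, 2.3]
width: 0.612
grip_force: 23.7
```

Call:
servo_tool --steps '[{"dx": 0, "dy": 0, "dz": 0, "wx": 0, "wy": 0, "wz": 0, "gripper": 0.4}, {"dx": 0, "dy": 0, "dz": -0.1, "wx": 0, "wy": 0, "wz": 0, "gripper": 0.4}, {"dx": 0, "dy": 0, "dz": -0.3, "wx": 0, "wy": 0, "wz": 0, "gripper": 0.4}, {"dx": 0, "dy": 0, "dz": -0.6, "wx": 0, "wy": 0, "wz": 0, "gripper": 0.4}, {"dx": 0, "dy": 0, "dz": -1, "wx": 0, "wy": 0, "wz": 0, "gripper": 0.4}]'

```text
time: 4.95
eef_pos: [0.5076, -0.3115, 0.1234]
eef_rot: [-0.001, 0.982, -0.188, -0.002]
ft_force: [0.8, 0.2, -0.7]
width: 0.607
grip_force: 25.0
```

```bash
python3 plan.py .51,-.30,.17,-10 .53,-.20,.17,15 .55,-.10,.17,50 .5625,.0,.17,80 .5625,.022,.15,86.7
```

```text
t 4.95 pos [ 0.5076 -0.3115  0.1234] psi -21.71 q [-42.  12. 101.  -0.  68.  69.] w 0.607 F [ 0.81  0.17 -0.72]
.51,-.30,.17,-10 [-0.018 -0.097 -0.388] [-0.003  0.006 -0.26 ]
.53,-.20,.17,15 [ 0.019 -0.85  -0.   ] [ 0.     0.    -0.556]
.55,-.10,.17,50 [ 0.377 -0.762 -0.   ] [-0.     0.    -0.778]
.5625,.0,.17,80 [ 0.705 -0.456 -0.   ] [ 0.     0.    -0.667]
.5625,.022,.15,86.7 [ 0.181 -0.032  0.167] [ 0.     0.    -0.149]
```

Call:
servo_tool --steps '[{"dx": -0.018, "dy": -0.097, "dz": -0.2, "wx": 0, "wy": 0, "wz": -0.13, "gripper": 0.4}, {"dx": -0.018, "dy": -0.097, "dz": -0.388, "wx": 0, "wy": 0, "wz": -0.26, "gripper": 0.4}, {"dx": -0.018, "dy": -0.097, "dz": -0.388, "wx": 0, "wy": 0, "wz": -0.26, "gripper": 0.4}]'

```text
time: 5.25
eef_pos: [0.5132, -0.3025, 0.175]
eef_rot: [0.002, 0.996, -0.087, 0.003]
ft_force: [0.9, 0.3, -0.1]
width: 0.609
grip_force: 25.0
```

Call:
servo_tool --steps '[{"dx": 0.005, "dy": -0.2, "dz": 0, "wx": 0, "wy": 0, "wz": -0.14, "gripper": 0.4}, {"dx": 0.01, "dy": -0.45, "dz": 0, "wx": 0, "wy": 0, "wz": -0.28, "gripper": 0.4}, {"dx": 0.015, "dy": -0.7, "dz": 0, "wx": 0, "wy": 0, "wz": -0.42, "gripper": 0.4}, {"dx": 0.019, "dy": -0.85, "dz": 0, "wx": 0, "wy": 0, "wz": -0.556, "gripper": 0.4}]'

```text
time: 5.65
eef_pos: [0.5306, -0.199, 0.1687]
eef_rot: [-0.001, 0.991, 0.132, -0.001]
ft_force: [0.2, 0.2, -0.4]
width: 0.612
grip_force: 25.0
```

Call:
servo_tool --steps '[{"dx": 0.08, "dy": -0.15, "dz": 0, "wx": 0, "wy": 0, "wz": -0.16, "gripper": 0.4}, {"dx": 0.15, "dy": -0.3, "dz": 0, "wx": 0, "wy": 0, "wz": -0.31, "gripper": 0.4}, {"dx": 0.23, "dy": -0.46, "dz": 0, "wx": 0, "wy": 0, "wz": -0.47, "gripper": 0.4}, {"dx": 0.3, "dy": -0.61, "dz": 0, "wx": 0, "wy": 0, "wz": -0.62, "gripper": 0.4}, {"dx": 0.377, "dy": -0.762, "dz": 0, "wx": 0, "wy": 0, "wz": -0.778, "gripper": 0.4}]'

```text
time: 6.15
eef_pos: [0.5505, -0.1001, 0.1688]
eef_rot: [-0.001, 0.906, 0.424, -0.001]
ft_force: [-0.1, -0.9, -1.7]
width: 0.61
grip_force: 25.0
```

Call:
servo_tool --steps '[{"dx": 0.14, "dy": -0.09, "dz": 0, "wx": 0, "wy": 0, "wz": -0.13, "gripper": 0.4}, {"dx": 0.28, "dy": -0.18, "dz": 0, "wx": 0, "wy": 0, "wz": -0.27, "gripper": 0.4}, {"dx": 0.46, "dy": -0.3, "dz": 0, "wx": 0, "wy": 0, "wz": -0.4, "gripper": 0.4}, {"dx": 0.6, "dy": -0.38, "dz": 0, "wx": 0, "wy": 0, "wz": -0.53, "gripper": 0.4}, {"dx": 0.705, "dy": -0.456, "dz": 0, "wx": 0, "wy": 0, "wz": -0.667, "gripper": 0.4}]'

```text
time: 6.65
eef_pos: [0.563, 0.0001, 0.1687]
eef_rot: [-0.001, 0.765, 0.644, -0.001]
ft_force: [-0.2, -1.1, -1.6]
width: 0.616
grip_force: 25.0
```

Call:
servo_tool --steps '[{"dx": 0.1, "dy": -0.016, "dz": 0, "wx": 0, "wy": 0, "wz": -0.1, "gripper": 0.4}, {"dx": 0.181, "dy": -0.032, "dz": 0, "wx": 0, "wy": 0, "wz": -0.149, "gripper": 0.4}, {"dx": 0.181, "dy": -0.032, "dz": 0, "wx": 0, "wy": 0, "wz": -0.149, "gripper": 0.4}, {"dx": 0.181, "dy": -0.032, "dz": 0, "wx": 0, "wy": 0, "wz": -0.149, "gripper": 0.4}]'

```text
time: 7.05
eef_pos: [0.5634, 0.0208, 0.1698]
eef_rot: [-0.0, 0.728, 0.686, -0.0]
ft_force: [0.0, 0.1, -0.3]
width: 0.613
grip_force: 25.0
```

```bash
cat > chk.py <<'E'
from fit import *
import sys
for n in sys.argv[1:]:
    c=vision.camera(n); W=cloud(c); f=c["frame"].astype(int); save(c,"b_"+n)
    np.savez("b_"+n,W=W,f=c["frame"])
    x,y,z=np.nan_to_num(W,nan=9).transpose(2,0,1)
    for lo,hi in ((.098,.106),(.106,.116),(.116,.2)):
        m=(abs(x-.5625)<.12)&(abs(y-.022)<.15)&(z>lo)&(z<hi)&((f[...,0]-f[...,2]>35)|(hi<.106))
        if m.sum()<30: continue
        k,l,s,_=cv2.connectedComponentsWithStats(m.astype(np.uint8))
        k=m
        A=np.c_[W[k][:,:2],np.ones(k.sum())]; pl=np.linalg.lstsq(A,W[k][:,2],rcond=None)[0]
        print(n,lo,boardfit(W[k][:,:2]),"n",k.sum(),"zmed",np.median(z[k]),"slope",pl[:2])
E
python3 chk.py top scene; python3 plan.py .5625,.022,.12,86.7 .5625,.022,.106,86.7
```

```text
top 0.116 (array([0.5621, 0.0219]), array([0.1984, 0.0978]), np.float32(87.10815)) n 672 zmed 0.1738392354498569 slope [-0.0059  0.0019]
scene 0.116 (array([0.564 , 0.0206]), array([0.2011, 0.1014]), np.float32(86.88871)) n 2480 zmed 0.17462524870784407 slope [-0.0057 -0.0002]
t 7.15 pos [0.5637 0.0204 0.1702] psi 86.64 q [ -9.   5. 104.  -0.  72.  -6.] w 0.61 F [-0.6   0.12 -0.57]
.5625,.022,.12,86.7 [ 0.013 -0.01   0.418] [-0.     0.    -0.001]
.5625,.022,.106,86.7 [ 0.    -0.     0.117] [0. 0. 0.]
```

View pics/b_scene.png

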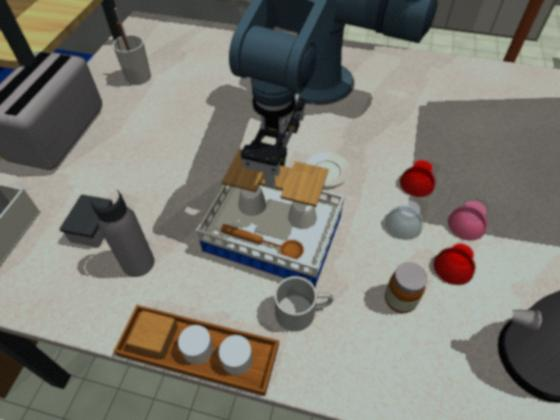

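The scene view shows the board held level over both cups at about (275,180), centred to 1 mm. I'll lower it gently, with first contact expected at a TCP height of about 0.106.

Call:
servo_tool --steps '[{"dx": 0.006, "dy": -0.005, "dz": 0.15, "wx": 0, "wy": 0, "wz": 0, "gripper": 0.4}, {"dx": 0.01, "dy": -0.01, "dz": 0.3, "wx": 0, "wy": 0, "wz": 0, "gripper": 0.4}, {"dx": 0.01, "dy": -0.01, "dz": 0.42, "wx": 0, "wy": 0, "wz": 0, "gripper": 0.4}, {"dx": 0.01, "dy": -0.01, "dz": 0.48, "wx": 0, "wy": 0, "wz": 0, "gripper": 0.4}, {"dx": 0.01, "dy": -0.01, "dz": 0.5, "wx": 0, "wy": 0, "wz": 0, "gripper": 0.4}]'

```text
time: 7.65
eef_pos: [0.5622, 0.022, 0.1095]
eef_rot: [-0.001, 0.727, 0.687, -0.0]
ft_force: [-0.2, -0.9, -1.5]
width: 0.612
grip_force: 25.0
```

Call:
servo_tool --steps '[{"dx": 0, "dy": 0, "dz": 0.01, "wx": 0, "wy": 0, "wz": 0, "gripper": 0.4}, {"dx": 0, "dy": 0, "dz": 0.02, "wx": 0, "wy": 0, "wz": 0, "gripper": 0.4}, {"dx": 0, "dy": 0, "dz": 0.025, "wx": 0, "wy": 0, "wz": 0, "gripper": 0.4}, {"dx": 0, "dy": 0, "dz": 0.025, "wx": 0, "wy": 0, "wz": 0, "gripper": 0.4}]'

```text
time: 8.05
eef_pos: [0.5629, 0.0222, 0.1078]
eef_rot: [0.0, 0.727, 0.687, 0.0]
ft_force: [0.2, -0.8, -1.0]
width: 0.613
grip_force: 25.0
```

```bash
python3 plan.py .5625,.022,.106,86.7; python3 chk.py scene
```

```text
t 8.05 pos [0.5629 0.0222 0.1078] psi 86.75 q [ -9.   9. 106.  -0.  65.  -6.] w 0.613 F [ 0.16 -0.81 -0.98]
.5625,.022,.106,86.7 [-0.002 -0.003  0.015] [0.001 0.    0.001]
scene 0.106 (array([0.5627, 0.0229]), array([0.2004, 0.1034]), np.float32(87.05838)) n 2232 zmed 0.11244928883464678 slope [-0.0071  0.0001]
```

Call:
servo_tool --steps '[{"dx": 0, "dy": 0, "dz": 0.006, "wx": 0, "wy": 0, "wz": 0, "gripper": 0.4}, {"dx": 0, "dy": 0, "dz": 0.012, "wx": 0, "wy": 0, "wz": 0, "gripper": 0.4}, {"dx": 0, "dy": 0, "dz": 0.012, "wx": 0, "wy": 0, "wz": 0, "gripper": 0.4}, {"dx": 0, "dy": 0, "dz": 0.012, "wx": 0, "wy": 0, "wz": 0, "gripper": 0.4}]'

```text
time: 8.5
eef_pos: [0.5627, 0.0223, 0.106]
eef_rot: [0.0, 0.727, 0.687, 0.0]
ft_force: [0.3, -0.1, -1.1]
width: 0.61
grip_force: 25.0
```

Call:
servo_tool --steps '[{"dx": 0, "dy": 0, "dz": 0.004, "wx": 0, "wy": 0, "wz": 0, "gripper": 0.4}, {"dx": 0, "dy": 0, "dz": 0.004, "wx": 0, "wy": 0, "wz": 0, "gripper": 0.4}, {"dx": 0, "dy": 0, "dz": 0.004, "wx": 0, "wy": 0, "wz": 0, "gripper": 0.4}]'

```text
time: 8.8
eef_pos: [0.5627, 0.0223, 0.106]
eef_rot: [0.0, 0.727, 0.687, 0.0]
ft_force: [-2.6, -0.2, 4.3]
width: 0.612
grip_force: 25.0
```

Contact at 4 N. I'll release with the grip opening in steps.

Call:
servo_tool --steps '[{"dx": 0, "dy": 0, "dz": 0, "wx": 0, "wy": 0, "wz": 0, "gripper": 0.66}, {"dx": 0, "dy": 0, "dz": 0, "wx": 0, "wy": 0, "wz": 0, "gripper": 0.8}, {"dx": 0, "dy": 0, "dz": 0, "wx": 0, "wy": 0, "wz": 0, "gripper": 0.9}, {"dx": 0, "dy": 0, "dz": 0, "wx": 0, "wy": 0, "wz": 0, "gripper": 0.9}, {"dx": 0, "dy": 0, "dz": 0, "wx": 0, "wy": 0, "wz": 0, "gripper": 0.9}]' --force 10

```text
time: 9.3
eef_pos: [0.5626, 0.0223, 0.1053]
eef_rot: [-0.0, 0.727, 0.687, -0.0]
ft_force: [-0.2, -0.4, 0.3]
width: 0.898
grip_force: 0.0
```

Call:
servo_tool --steps '[{"dx": 0, "dy": 0, "dz": -0.1, "wx": 0, "wy": 0, "wz": 0, "gripper": 0.9}, {"dx": 0, "dy": 0, "dz": -0.3, "wx": 0, "wy": 0, "wz": 0, "gripper": 0.9}, {"dx": 0, "dy": 0, "dz": -0.6, "wx": 0, "wy": 0, "wz": 0, "gripper": 0.9}, {"dx": 0, "dy": 0, "dz": -1, "wx": 0, "wy": 0, "wz": 0, "gripper": 0.9}, {"dx": 0, "dy": 0, "dz": -1, "wx": 0, "wy": 0, "wz": 0, "gripper": 0.9}]'

```text
time: 9.8
eef_pos: [0.5668, 0.0217, 0.2345]
eef_rot: [0.006, 0.727, 0.687, 0.005]
ft_force: [-0.0, 0.1, 0.6]
width: 0.902
grip_force: 0.0
```

```bash
python3 chk.py scene top;  python3 plan.py .54,.12,.23,86.7 .51,.22,.22,86.7 .4915,.27,.20,86.7
```

```text
scene 0.098 (array([0.5625, 0.0258]), array([0.1934, 0.1013]), np.float32(87.066666)) n 57 zmed 0.10502257746270338 slope [0.0008 0.0026]
scene 0.106 (array([0.5624, 0.0226]), array([0.2002, 0.1041]), np.float32(86.5)) n 3016 zmed 0.11068411779854331 slope [-0.0041  0.0012]
top 0.106 (array([0.5612, 0.0091]), array([0.1716, 0.0988]), np.float32(87.07235)) n 595 zmed 0.11016094876402982 slope [0.0044 0.0001]
t 9.9 pos [0.5636 0.0222 0.2278] psi 86.75 q [ -9.   1. 101.   0.  78.  -6.] w 0.901 F [-0.    0.18 -0.23]
.54,.12,.23,86.7 [ 0.803 -0.242 -0.02 ] [0.005 0.    0.001]
.51,.22,.22,86.7 [ 0.818 -0.298  0.083] [0. 0. 0.]
.4915,.27,.20,86.7 [ 0.407 -0.178  0.167] [0. 0. 0.]
```

View pics/b_scene.png

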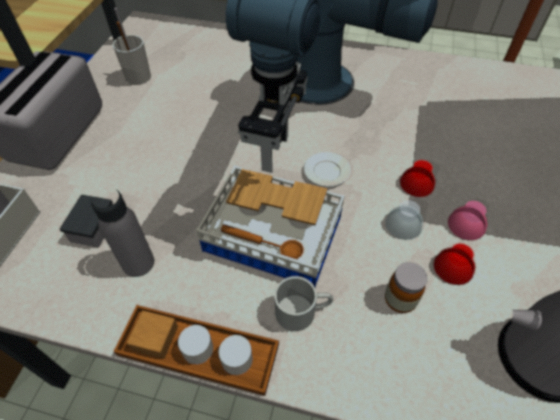

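The scene view shows the board resting flat on both cups at about (277,197), underside at 0.102. It is centred at (0.5624, 0.0226). Next, the clear bowl at (403,222).

Call:
servo_tool --steps '[{"dx": 0.4, "dy": -0.12, "dz": -0.02, "wx": 0, "wy": 0, "wz": 0, "gripper": 1}, {"dx": 0.8, "dy": -0.24, "dz": -0.02, "wx": 0, "wy": 0, "wz": 0, "gripper": 1}, {"dx": 0.8, "dy": -0.24, "dz": -0.02, "wx": 0, "wy": 0, "wz": 0, "gripper": 1}]'

```text
time: 10.2
eef_pos: [0.5369, 0.1238, 0.2262]
eef_rot: [-0.002, 0.725, 0.689, -0.001]
ft_force: [0.4, -0.3, 0.0]
width: 1.002
grip_force: 0.0
```

Call:
servo_tool --steps '[{"dx": 0.4, "dy": -0.15, "dz": 0.04, "wx": 0, "wy": 0, "wz": 0, "gripper": 1}, {"dx": 0.818, "dy": -0.298, "dz": 0.083, "wx": 0, "wy": 0, "wz": 0, "gripper": 1}, {"dx": 0.818, "dy": -0.298, "dz": 0.083, "wx": 0, "wy": 0, "wz": 0, "gripper": 1}, {"dx": 0.818, "dy": -0.298, "dz": 0.083, "wx": 0, "wy": 0, "wz": 0, "gripper": 1}, {"dx": 0.818, "dy": -0.298, "dz": 0.083, "wx": 0, "wy": 0, "wz": 0, "gripper": 1}]'

```text
time: 10.7
eef_pos: [0.5094, 0.2185, 0.2173]
eef_rot: [-0.0, 0.727, 0.686, -0.001]
ft_force: [0.4, -0.6, -0.4]
width: 1.0
grip_force: 0.0
```

```bash
python3 - <<'E'
from fit import *
c=vision.camera("wrist"); save(c,"w3"); W=cloud(c); x,y,z=np.nan_to_num(W,nan=9).transpose(2,0,1)
m=(np.hypot(x-.4915,y-.312)<.035)&(z>.058)&(z<.08); print(circ(W[m][:,:2]),W[m].mean(0),m.sum())
E
python3 plan.py .492,.3115,.13,86.7 .492,.3115,.048,86.7
```

```text
(array([0.4899, 0.3118]), 0.023022994995117188) [0.4899 0.3119 0.0631] 1530
t 10.75 pos [0.5096 0.2183 0.2176] psi 86.65 q [ 11.   1. 103.  -0.  77.  15.] w 1.003 F [0.85 0.13 0.01]
.492,.3115,.13,86.7 [ 0.767 -0.192  0.729] [-0.001  0.001 -0.001]
.492,.3115,.048,86.7 [ 0.    -0.     0.683] [0. 0. 0.]
```

View pics/w3.png

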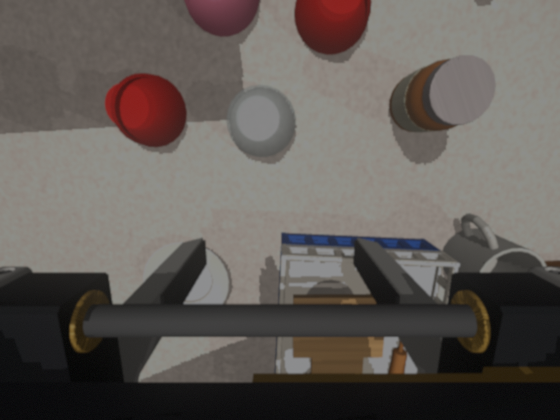

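The clear bowl is at (261,120) in the wrist view, and its foot agrees in three views at (0.491, 0.3117), top at 0.064. I'll descend on it.

Call:
servo_tool --steps '[{"dx": 0.38, "dy": -0.1, "dz": 0.2, "wx": 0, "wy": 0, "wz": 0, "gripper": 1}, {"dx": 0.77, "dy": -0.2, "dz": 0.4, "wx": 0, "wy": 0, "wz": 0, "gripper": 1}, {"dx": 0.77, "dy": -0.2, "dz": 0.73, "wx": 0, "wy": 0, "wz": 0, "gripper": 1}, {"dx": 0.77, "dy": -0.2, "dz": 0.73, "wx": 0, "wy": 0, "wz": 0, "gripper": 1}, {"dx": 0.77, "dy": -0.2, "dz": 0.73, "wx": 0, "wy": 0, "wz": 0, "gripper": 1}]'

```text
time: 11.25
eef_pos: [0.4908, 0.312, 0.1302]
eef_rot: [-0.0, 0.727, 0.686, -0.001]
ft_force: [-0.2, 0.3, -0.5]
width: 0.999
grip_force: 0.0
```

```bash
python3 plan.py .491,.3117,.048,86.7
```

```text
t 11.25 pos [0.4908 0.312  0.1302] psi 86.65 q [ 21.  10. 103.  -0.  68.  25.] w 0.999 F [-0.15  0.29 -0.48]
.491,.3117,.048,86.7 [-0.002  0.002  0.685] [-0.002  0.001 -0.001]
```

Call:
servo_tool --steps '[{"dx": 0, "dy": 0, "dz": 0.25, "wx": 0, "wy": 0, "wz": 0, "gripper": 1}, {"dx": 0, "dy": 0, "dz": 0.5, "wx": 0, "wy": 0, "wz": 0, "gripper": 1}, {"dx": 0, "dy": 0, "dz": 0.65, "wx": 0, "wy": 0, "wz": 0, "gripper": 1}, {"dx": 0, "dy": 0, "dz": 0.685, "wx": 0, "wy": 0, "wz": 0, "gripper": 1}, {"dx": 0, "dy": 0, "dz": 0.685, "wx": 0, "wy": 0, "wz": 0, "gripper": 1}]'

```text
time: 11.75
eef_pos: [0.4921, 0.3128, 0.0499]
eef_rot: [0.0, 0.727, 0.686, 0.001]
ft_force: [0.0, -0.2, -0.1]
width: 0.996
grip_force: 0.0
```

Call:
servo_tool --steps '[{"dx": 0, "dy": 0, "dz": 0, "wx": 0, "wy": 0, "wz": 0, "gripper": 0.7}, {"dx": 0, "dy": 0, "dz": 0, "wx": 0, "wy": 0, "wz": 0, "gripper": 0.55}, {"dx": 0, "dy": 0, "dz": 0, "wx": 0, "wy": 0, "wz": 0, "gripper": 0.4}, {"dx": 0, "dy": 0, "dz": 0, "wx": 0, "wy": 0, "wz": 0, "gripper": 0.3}, {"dx": 0, "dy": 0, "dz": 0, "wx": 0, "wy": 0, "wz": 0, "gripper": 0.3}]' --force 25

```text
time: 12.25
eef_pos: [0.4905, 0.3135, 0.0484]
eef_rot: [0.0, 0.727, 0.687, 0.0]
ft_force: [-0.4, 0.5, -1.8]
width: 0.612
grip_force: 0.0
```

Call:
servo_tool --steps '[{"dx": 0, "dy": 0, "dz": 0, "wx": 0, "wy": 0, "wz": 0, "gripper": 0.3}, {"dx": 0, "dy": 0, "dz": 0, "wx": 0, "wy": 0, "wz": 0, "gripper": 0.3}, {"dx": 0, "dy": 0, "dz": -0.05, "wx": 0, "wy": 0, "wz": 0, "gripper": 0.3}, {"dx": 0, "dy": 0, "dz": -0.15, "wx": 0, "wy": 0, "wz": 0, "gripper": 0.3}, {"dx": 0, "dy": 0, "dz": -0.3, "wx": 0, "wy": 0, "wz": 0, "gripper": 0.3}]'

```text
time: 12.75
eef_pos: [0.4894, 0.3129, 0.0838]
eef_rot: [-0.001, 0.727, 0.687, -0.001]
ft_force: [0.2, -0.6, -3.3]
width: 0.483
grip_force: 25.0
```

```bash
python3 plan.py .4915,.312,.2,86.7 .51,.22,.215,86.7 .535,.12,.215,86.7 .5624,.0226,.215,86.7
```

```text
t 12.75 pos [0.4894 0.3129 0.0838] psi 86.74 q [ 21.  13. 104.   0.  63.  25.] w 0.483 F [ 0.24 -0.63 -3.32]
.4915,.312,.2,86.7 [-0.008  0.016 -0.969] [-0.003  0.002  0.001]
.51,.22,.215,86.7 [-0.757  0.198 -0.125] [0. 0. 0.]
.535,.12,.215,86.7 [-0.82   0.256  0.   ] [0. 0. 0.]
.5624,.0226,.215,86.7 [-0.797  0.275  0.   ] [0. 0. 0.]
```

The bowl is gripped: 45 mm opening, about 3 N of weight. I'll carry it over.

Call:
servo_tool --steps '[{"dx": 0, "dy": 0, "dz": -0.3, "wx": 0, "wy": 0, "wz": 0, "gripper": 0.3}, {"dx": 0, "dy": 0, "dz": -0.6, "wx": 0, "wy": 0, "wz": 0, "gripper": 0.3}, {"dx": 0, "dy": 0, "dz": -0.85, "wx": 0, "wy": 0, "wz": 0, "gripper": 0.3}, {"dx": 0, "dy": 0, "dz": -0.97, "wx": 0, "wy": 0, "wz": 0, "gripper": 0.3}, {"dx": 0, "dy": 0, "dz": -0.97, "wx": 0, "wy": 0, "wz": 0, "gripper": 0.3}]'

```text
time: 13.25
eef_pos: [0.4917, 0.3139, 0.2033]
eef_rot: [0.001, 0.727, 0.687, 0.002]
ft_force: [0.9, -0.3, -3.2]
width: 0.484
grip_force: 25.0
```

Call:
servo_tool --steps '[{"dx": -0.1, "dy": 0.03, "dz": -0.12, "wx": 0, "wy": 0, "wz": 0, "gripper": 0.3}, {"dx": -0.3, "dy": 0.08, "dz": -0.12, "wx": 0, "wy": 0, "wz": 0, "gripper": 0.3}, {"dx": -0.5, "dy": 0.13, "dz": -0.12, "wx": 0, "wy": 0, "wz": 0, "gripper": 0.3}, {"dx": -0.65, "dy": 0.17, "dz": -0.12, "wx": 0, "wy": 0, "wz": 0, "gripper": 0.3}, {"dx": -0.757, "dy": 0.198, "dz": -0.12, "wx": 0, "wy": 0, "wz": 0, "gripper": 0.3}]'

```text
time: 13.75
eef_pos: [0.5085, 0.2193, 0.2135]
eef_rot: [-0.001, 0.727, 0.686, -0.001]
ft_force: [0.4, 0.2, -1.2]
width: 0.484
grip_force: 25.0
```

Call:
servo_tool --steps '[{"dx": -0.17, "dy": 0.05, "dz": 0, "wx": 0, "wy": 0, "wz": 0, "gripper": 0.3}, {"dx": -0.34, "dy": 0.1, "dz": 0, "wx": 0, "wy": 0, "wz": 0, "gripper": 0.3}, {"dx": -0.5, "dy": 0.16, "dz": 0, "wx": 0, "wy": 0, "wz": 0, "gripper": 0.3}, {"dx": -0.67, "dy": 0.21, "dz": 0, "wx": 0, "wy": 0, "wz": 0, "gripper": 0.3}, {"dx": -0.82, "dy": 0.256, "dz": 0, "wx": 0, "wy": 0, "wz": 0, "gripper": 0.3}]'

```text
time: 14.25
eef_pos: [0.5336, 0.12, 0.2139]
eef_rot: [-0.001, 0.727, 0.687, -0.001]
ft_force: [-0.0, 0.4, -2.9]
width: 0.48
grip_force: 25.0
```

Call:
servo_tool --steps '[{"dx": -0.2, "dy": 0.07, "dz": 0, "wx": 0, "wy": 0, "wz": 0, "gripper": 0.3}, {"dx": -0.4, "dy": 0.14, "dz": 0, "wx": 0, "wy": 0, "wz": 0, "gripper": 0.3}, {"dx": -0.6, "dy": 0.21, "dz": 0, "wx": 0, "wy": 0, "wz": 0, "gripper": 0.3}, {"dx": -0.75, "dy": 0.26, "dz": 0, "wx": 0, "wy": 0, "wz": 0, "gripper": 0.3}, {"dx": -0.797, "dy": 0.275, "dz": 0, "wx": 0, "wy": 0, "wz": 0, "gripper": 0.3}]'

```text
time: 14.75
eef_pos: [0.5614, 0.0222, 0.214]
eef_rot: [-0.001, 0.728, 0.686, -0.001]
ft_force: [-0.7, 0.3, -3.2]
width: 0.483
grip_force: 25.0
```

Call:
servo_tool --steps '[{"dx": 0, "dy": 0, "dz": 0, "wx": 0, "wy": 0, "wz": 0, "gripper": 0.3}, {"dx": 0, "dy": 0, "dz": 0, "wx": 0, "wy": 0, "wz": 0, "gripper": 0.3}]'

```text
time: 14.95
eef_pos: [0.5612, 0.0246, 0.2145]
eef_rot: [-0.001, 0.727, 0.687, -0.0]
ft_force: [-0.3, 0.1, -2.8]
width: 0.484
grip_force: 25.0
```

```bash
python3 plan.py .5624,.0226,.165,86.7 .5624,.0226,.158,86.7
python3 - <<'E'
from fit import *
c=vision.camera("scene"); save(c,"s5"); W=cloud(c); x,y,z=np.nan_to_num(W,nan=9).transpose(2,0,1)
m=(np.hypot(x-.5624,y-.0226)<.07)&(z>.14)&(z<.205); p=W[m]; print(len(p),p.min(0),p.max(0),np.percentile(p,2,0))
m=(abs(x-.5625)<.12)&(abs(y-.022)<.15)&(z>.106)&(z<.116); print(boardfit(W[m][:,:2]),np.median(z[m]))
E
```

```text
t 14.95 pos [0.5612 0.0246 0.2145] psi 86.77 q [ -9.   2. 102.   0.  76.  -6.] w 0.484 F [-0.26  0.06 -2.8 ]
.5624,.0226,.165,86.7 [-0.016  0.012  0.412] [-0.001 -0.001  0.002]
.5624,.0226,.158,86.7 [ 0.    -0.     0.058] [0. 0. 0.]
768 [ 0.5351 -0.0181  0.1666] [0.6056 0.0663 0.205 ] [ 0.5482 -0.0135  0.1691]
(array([0.5627, 0.0224]), array([0.201 , 0.1035]), np.float32(87.19036)) 0.11065667292580528
```

View pics/s5.png

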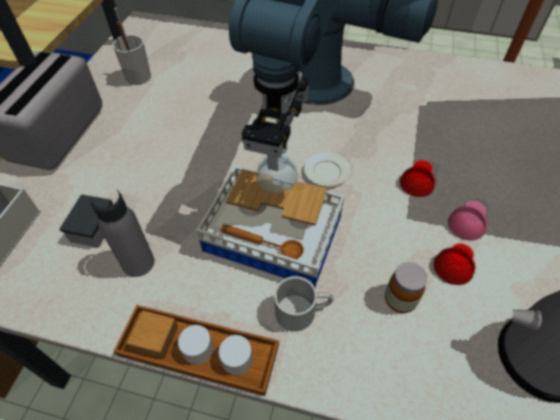

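The scene view shows the bowl hanging upright above the middle of the board at (277,172), rim at about 0.166. Contact is expected at a TCP height of 0.158.

Call:
servo_tool --steps '[{"dx": -0.016, "dy": 0.01, "dz": 0.12, "wx": 0, "wy": 0, "wz": 0, "gripper": 0.3}, {"dx": -0.016, "dy": 0.01, "dz": 0.25, "wx": 0, "wy": 0, "wz": 0, "gripper": 0.3}, {"dx": -0.016, "dy": 0.01, "dz": 0.36, "wx": 0, "wy": 0, "wz": 0, "gripper": 0.3}, {"dx": -0.016, "dy": 0.01, "dz": 0.42, "wx": 0, "wy": 0, "wz": 0, "gripper": 0.3}, {"dx": -0.016, "dy": 0.01, "dz": 0.44, "wx": 0, "wy": 0, "wz": 0, "gripper": 0.3}]'

```text
time: 15.5
eef_pos: [0.5617, 0.0223, 0.1602]
eef_rot: [-0.001, 0.727, 0.687, -0.001]
ft_force: [-1.0, 0.2, -2.8]
width: 0.483
grip_force: 25.0
```

Call:
servo_tool --steps '[{"dx": 0, "dy": 0, "dz": 0.008, "wx": 0, "wy": 0, "wz": 0, "gripper": 0.3}, {"dx": 0, "dy": 0, "dz": 0.016, "wx": 0, "wy": 0, "wz": 0, "gripper": 0.3}, {"dx": 0, "dy": 0, "dz": 0.016, "wx": 0, "wy": 0, "wz": 0, "gripper": 0.3}, {"dx": 0, "dy": 0, "dz": 0.016, "wx": 0, "wy": 0, "wz": 0, "gripper": 0.3}]'

```text
time: 15.9
eef_pos: [0.5631, 0.0219, 0.1608]
eef_rot: [0.0, 0.727, 0.687, 0.0]
ft_force: [-0.3, 0.4, -2.2]
width: 0.482
grip_force: 25.0
```

Call:
servo_tool --steps '[{"dx": 0, "dy": 0, "dz": 0.008, "wx": 0, "wy": 0, "wz": 0, "gripper": 0.3}, {"dx": 0, "dy": 0, "dz": 0.008, "wx": 0, "wy": 0, "wz": 0, "gripper": 0.3}, {"dx": 0, "dy": 0, "dz": 0.008, "wx": 0, "wy": 0, "wz": 0, "gripper": 0.3}]'

```text
time: 16.2
eef_pos: [0.5627, 0.022, 0.1593]
eef_rot: [0.0, 0.727, 0.687, 0.0]
ft_force: [-0.6, -0.5, -2.9]
width: 0.48
grip_force: 25.0
```

Call:
servo_tool --steps '[{"dx": 0, "dy": 0, "dz": 0.006, "wx": 0, "wy": 0, "wz": 0, "gripper": 0.3}, {"dx": 0, "dy": 0, "dz": 0.006, "wx": 0, "wy": 0, "wz": 0, "gripper": 0.3}, {"dx": 0, "dy": 0, "dz": 0.006, "wx": 0, "wy": 0, "wz": 0, "gripper": 0.3}]'

```text
time: 16.5
eef_pos: [0.5627, 0.022, 0.1585]
eef_rot: [-0.0, 0.727, 0.687, -0.0]
ft_force: [-0.3, -0.3, -2.5]
width: 0.481
grip_force: 25.0
```

Call:
servo_tool --steps '[{"dx": 0, "dy": 0, "dz": 0.005, "wx": 0, "wy": 0, "wz": 0, "gripper": 0.3}, {"dx": 0, "dy": 0, "dz": 0.005, "wx": 0, "wy": 0, "wz": 0, "gripper": 0.3}, {"dx": 0, "dy": 0, "dz": 0.005, "wx": 0, "wy": 0, "wz": 0, "gripper": 0.3}]'

```text
time: 16.8
eef_pos: [0.5628, 0.022, 0.1581]
eef_rot: [0.0, 0.727, 0.687, 0.0]
ft_force: [-0.6, -0.1, -0.8]
width: 0.481
grip_force: 25.0
```

Call:
servo_tool --steps '[{"dx": 0, "dy": 0, "dz": 0.003, "wx": 0, "wy": 0, "wz": 0, "gripper": 0.3}, {"dx": 0, "dy": 0, "dz": 0.003, "wx": 0, "wy": 0, "wz": 0, "gripper": 0.3}, {"dx": 0, "dy": 0, "dz": 0.003, "wx": 0, "wy": 0, "wz": 0, "gripper": 0.3}]'

```text
time: 17.1
eef_pos: [0.5629, 0.022, 0.1581]
eef_rot: [0.0, 0.727, 0.687, 0.0]
ft_force: [-2.3, 0.4, 2.7]
width: 0.485
grip_force: 25.0
```

The bowl is in contact with the board. I'll release gradually, then rise.

Call:
servo_tool --steps '[{"dx": 0, "dy": 0, "dz": 0, "wx": 0, "wy": 0, "wz": 0, "gripper": 0.54}, {"dx": 0, "dy": 0, "dz": 0, "wx": 0, "wy": 0, "wz": 0, "gripper": 0.65}, {"dx": 0, "dy": 0, "dz": 0, "wx": 0, "wy": 0, "wz": 0, "gripper": 0.85}, {"dx": 0, "dy": 0, "dz": 0, "wx": 0, "wy": 0, "wz": 0, "gripper": 0.95}, {"dx": 0, "dy": 0, "dz": 0, "wx": 0, "wy": 0, "wz": 0, "gripper": 0.95}]' --force 10

```text
time: 17.6
eef_pos: [0.5628, 0.022, 0.1575]
eef_rot: [0.0, 0.727, 0.687, 0.0]
ft_force: [0.6, -0.5, 0.1]
width: 0.842
grip_force: 0.0
```

Call:
servo_tool --steps '[{"dx": 0, "dy": 0, "dz": -0.1, "wx": 0, "wy": 0, "wz": 0, "gripper": 0.95}, {"dx": 0, "dy": 0, "dz": -0.3, "wx": 0, "wy": 0, "wz": 0, "gripper": 0.95}, {"dx": 0, "dy": 0, "dz": -0.6, "wx": 0, "wy": 0, "wz": 0, "gripper": 0.95}, {"dx": 0, "dy": 0, "dz": -0.8, "wx": 0, "wy": 0, "wz": 0, "gripper": 0.95}, {"dx": 0, "dy": 0, "dz": -0.8, "wx": 0, "wy": 0, "wz": 0, "gripper": 0.95}]'

```text
time: 18.1
eef_pos: [0.5652, 0.0217, 0.2591]
eef_rot: [0.004, 0.727, 0.687, 0.003]
ft_force: [-0.1, -0.1, 0.4]
width: 0.95
grip_force: 0.0
```

Run:
```python
from fit import *
c=vision.camera("scene"); save(c,"s6"); W=cloud(c); x,y,z=np.nan_to_num(W,nan=9).transpose(2,0,1)
m=(np.hypot(x-.5624,y-.0226)<.04)&(z>.168)&(z<.185); p=W[m]; print(circ(p[:,:2]),p.mean(0),len(p))
m=(abs(x-.5625)<.12)&(abs(y-.022)<.15)&(z>.106)&(z<.116); print(boardfit(W[m][:,:2]),np.median(z[m]))
o=env.get_obs(); print(o["time"],o["eef_pos"],o["width"])
```

```text
(array([0.5625, 0.0208]), 0.024293420791625976) [0.5649 0.0209 0.1747] 339
(array([0.5623, 0.0225]), array([0.2009, 0.1035]), np.float32(86.963554)) 0.11075516568999311
18.15 [0.5639 0.0218 0.2562] 0.9547819164107467
```

View pics/s6.png

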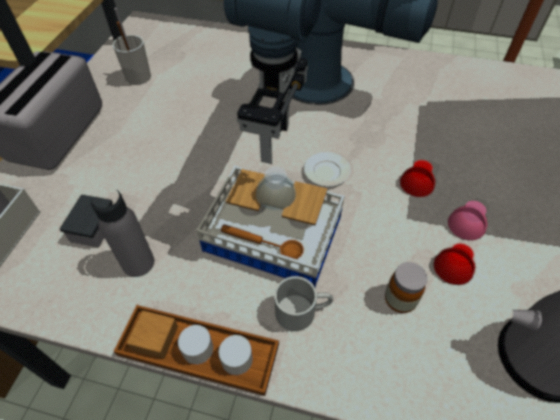

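The bowl stands mouth-down on the middle of the board at (277,192), 2 mm off centre. The board is level at the same place and the gripper is clear, so I'll hand the job in.

```bash
python3 -c "
from bench import env
print(env.job_done())"
```

```text
the job is handed in; nothing more can be done
None
```

I handed the job in at about 18 s: by the last picture, the board lies level on both cups with the bowl mouth-down about 2 mm from its middle and the gripper clear, though the hand-in returned no verdict.

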